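# Stack the four-part jar on the banding wheel

## Robot

A 6-joint arm with a two-finger parallel gripper is mounted at the origin on the work surface. World frame = base frame: x ahead of the robot, y to its left, z up, the work surface at z = 0. Lengths are in mm, angles in rad, forces in N, time in s.
With the tool pointing down it reaches from about 350 to 975 mm from the base axis. Payload 7.1 kg.
Tool frame: the origin (TCP) lies at the very end of the fingers, on their centre line; the grasp point (between the pads) lies 19 mm behind it; z points along the fingers, y is the direction in which the jaws open and shut (so a half turn about z gives the same grasp; the last joint's range is limited). The gripper opens to 88 mm and grips with 3 to 60 N. Pads are 20 mm wide; open, the fingers measure 115 mm over their backs; the gripper's body (75 mm by 178 mm) begins 61 mm behind the grasp point.
Start: joints at [1.125, 0.423, 1.63, -0, 1.089, -0.019], TCP at [258.693, 568.931, 222.675] pointing down, gripper open.
Joint ranges: [-3, 3], [-0.9, 2.11], [0.09, 2.58], [-1.31, 4.45], [0.11, 2.69], [-2.54, 2.54]. Speed limits (rad/s): [2.39, 2.39, 3.01, 3.14, 3.14, 3.14].

## Interface

Orientations are given as a rotation vector (axis times angle).
In Python, from workcell import monitor, vision, order, find_in, regions_of, place_of gives the robot as it stands. The module is installed in compiled form; this text tells all that it offers.
- The arm moves only by the tool carry_out, never from a script. Its argument "targets" is a list of rows, each a list of 3 entries, a list of its own where there are three numbers: the turn, a rotation vector about the world's x, y, z in degrees, then the shift along the world's x, y, z in mm, then the finger opening in mm, from 0 to 87.8. In form: [[[rx, ry, rz], [x, y, z], hand], ...]. A call has 1 to 10 rows; each row is the pose to reach, as a shift and turn from the pose commanded when the call began; what a row does not reach only later rows make up. A row lasts 1/12 s, in which the tool goes at most 41.7 mm and 7.16 degrees, less where a joint would pass 70% of its speed; a pose out of reach is approached as far as the arm can. A call with a gripper value outside its range is refused whole. The fingers move at their own pace and stop on an object; the grip force is fixed at half the most. Time passes only in rows, so rows that repeat a pose let the fingers close. It gives the time, the measured TCP pose, the force and the opening at its end, in the units of the state.
- monitor.get_obs(): the state, without advancing time (a new reading comes with each control period).
- vision.get_image(name): name is "side" or "top"; returns the picture (400x640x3 uint8, red, green, blue); there is no depth.
- vision.camera_model(name): a dict with "K" (3x3 intrinsics, pixels), "dist" ([k1, k2, p1, p2, k3] as OpenCV has them; the pictures are not rectified), "rvec" (rotation vector, rad) and "tvec" (3), from world to camera coordinates, as OpenCV has them. Camera axes: x right, y down, z forward; pixel columns grow to the right and rows downward; lengths in mm; the calibration is good to about 2 mm. A picture is of the moment at which its call begins. camera_model takes no time and is no camera call.
- order.close_job(): hands the job in, once; it reports no verdict.
Trained networks look in the newest picture that a camera, given by its name, has taken for a name from the list of things; names that differ only in an ending like _2 or _b are one class to them, and where a whole thing is asked for, a point or a joint stands for the part that bears it (a point fixed in the world has none). Each returns a list of dicts, best first, with "confidence" (0 to 1); they miss things now and then, are a little off and sometimes report something else, mostly with a low value. They report only what shows in the picture. A call takes as long as a camera call. They do not tell look-alikes from the thing itself.
- find_in(query, camera): "point" ([x, y, z] in mm, in the coordinates of the camera as it stood for that picture, good to about 4 mm: the middle of the surface that is visible of it).
- regions_of(query, camera): "mask" (400x640 bool, what is visible of it).
- place_of(query, camera): "point" ([x, y, z] in mm, in the coordinates of the camera as it stood for that picture, good to about 4 mm: a listed point, or the origin of a listed thing).
The state is a dict: "t": time; "qpos": joint angles; "qvel": joint speeds; "joint_torque": joint torques, N m; "ee_pos": TCP position; "orientation": TCP orientation; "ft_force": force on the tool from outside, world axes, zero at the start; "moment": the same for the moment, N m; "width": finger opening in mm.
Only numpy, scipy, OpenCV 4.12 (cv2) and the standard library are available. Lean on these libraries where they do the work, as an engineer would, in place of code of your own. Each camera call takes 0.05 s, during which the arm holds its last target.

## Task

Put the stacking jar together in the middle of the round banding wheel, one piece at a time from the bottom up: the dark blue base, then the rust-red tier, then the white tier, then the yellow-knobbed lid, each fully seated in the one below before you fetch the next. Keep the pieces upright, set them down gently without dropping any, and leave the green tier and the little glaze pot where they are.

Things in the scene. Friction and masses are not known exactly. Their poses are not given: they have to be found in the camera images.
- base: Dark blue round open stoneware tier, straight sides, 60 mm outside, mouth 46 mm (wall 7 mm); flat underside, no plug, 50 mm tall. Bottom piece of the stacking jar, loose, about 0.15 kg. Origin: centre of its underside, z up.
- middle: Rust-red round open stoneware tier, straight sides, 60 mm outside, mouth 46 mm (wall 7 mm); below it a buff tapered plug, 7 mm tall, 33 mm wide at the bottom, 40 at the top, stands on the bench and fits loosely (3 mm all round) in the mouth of the piece below till the body rests on that rim. 43 mm tall with the plug. Loose, 0.13 kg. Origin: centre of the plug's underside, z up. Seated: origin 43 mm above the base's.
- upper: White round open stoneware tier, straight sides, 60 mm outside, mouth 46 mm (wall 7 mm); below it a buff tapered plug, 7 mm tall, 33 mm wide at the bottom, 40 at the top, stands on the bench and fits loosely (3 mm all round) in the mouth of the piece below till the body rests on that rim. 37 mm tall with the plug. Loose, 0.11 kg. Origin: centre of the plug's underside, z up. Seated: origin 36 mm above the rust-red's.
- lid: Dark blue lid: disc 60 mm wide, 6 mm thick, on it a yellow cylindrical knob to grip (22 mm wide, 28 mm tall), below it the same tapered plug as under the white tier, 7 mm tall. Heights: plug 0 to 7, disc 7 to 13, knob 13 to 41 mm. Loose, 0.08 kg. Origin: centre of the plug's underside, z up. Seated: origin 30 mm above the white tier's.
- wheel: Banding wheel: round bare-aluminium turntable, 160 mm in diameter, thin dark rings marked on it, on a dark iron foot; fixed, does not turn. Flat top 60 mm above the bench. Origin: centre of the foot on the bench, z up; the centre of the top is straight above it. At the left or the right of the pieces.
- kiln_shelf: Square buff kiln shelf, 150 x 150 mm, top 54 mm above the bench, on three white props, with two clay discs (8 mm) and a white cone (30 mm tall) on it; fixed. Not part of the job, only in the way, on the side opposite to the banding wheel. Origin: centre, on the bench, z up.
- spare: Green round open stoneware tier, straight sides, 60 mm outside, mouth 46 mm (wall 7 mm); same plug underneath, 40 mm tall overall. Not part of this jar: leave it. Loose. Origin: centre of the plug's underside, z up. 
- pot: Small closed glaze pot, clear with a paper band and a black cap, 44 mm in diameter, 48 mm tall. Leave it. Loose. Origin: centre of its underside, z up.
Not all that is in view belongs to the job. What is shaped like the lid but pink is not meant.

How it is judged (in metres and radians):
On the way, in this order (a step that is already met when the one before it is completed fails the run):
1. the dark blue base stands in the middle of the banding wheel, released (horizontal distance between base and wheel below 0.012 m and z of base in the frame of wheel between 0.057 and 0.063 m and angle between base's own z axis and vertical below 0.06 rad and contact force between the fingers and base below 0.05 N and linear speed of base below 0.02 m/s), for 0.2 s.
2. the rust-red tier is seated on the base, released (horizontal distance between base and wheel below 0.012 m and z of base in the frame of wheel between 0.057 and 0.063 m and angle between each of base, middle's own z axis and vertical below 0.06 rad and horizontal distance between middle and base below 0.005 m and z of middle in the frame of base between 0.04 and 0.046 m and contact force between the fingers and middle below 0.05 N and linear speed of middle below 0.02 m/s), for 0.2 s.
3. the white tier is seated on the rust-red one, released (horizontal distance between base and wheel below 0.012 m and z of base in the frame of wheel between 0.057 and 0.063 m and angle between each of base, middle, upper's own z axis and vertical below 0.06 rad and horizontal distance between middle and base below 0.005 m and z of middle in the frame of base between 0.04 and 0.046 m and horizontal distance between upper and middle below 0.005 m and z of upper in the frame of middle between 0.033 and 0.039 m and contact force between the fingers and upper below 0.05 N and linear speed of upper below 0.02 m/s), for 0.2 s.
4. the lid is seated on the white tier, released (horizontal distance between base and wheel below 0.012 m and z of base in the frame of wheel between 0.057 and 0.063 m and angle between each of base, middle, upper, lid's own z axis and vertical below 0.06 rad and horizontal distance between middle and base below 0.005 m and z of middle in the frame of base between 0.04 and 0.046 m and horizontal distance between upper and middle below 0.005 m and z of upper in the frame of middle between 0.033 and 0.039 m and horizontal distance between lid and upper below 0.005 m and z of lid in the frame of upper between 0.027 and 0.033 m and contact force between the fingers and lid below 0.05 N and linear speed of lid below 0.02 m/s), for 0.2 s.
At the end, for the whole second after the job is handed in: Base centred on the banding wheel within 12 mm; rust-red tier on base, white tier on rust-red, lid on white, each seated: within 5 mm of the centre of the piece below and 3 mm of its seated height (base too), tilt under 0.06 rad. All four released and at rest (under 0.02 m/s) (all of step 4 and contact force between the fingers and base below 0.05 N and linear speed of each of base, middle, upper below 0.02 m/s and contact force between the fingers and middle below 0.05 N and contact force between the fingers and upper below 0.05 N); the robot touches nothing.
It fails at once if the green tier or the glaze pot is shifted by more than 25 mm or tipped over (distance of any of spare, pot from where it was at the start of the episode above 0.025 m or angle between any of spare, pot's own z axis and vertical above 0.5 rad).
It fails at once if a piece of the jar falls or is thrown (moves faster than 0.6 m/s while not held by the fingers, as after a drop of 2 cm) ((linear speed of base above 0.6 m/s and contact force between the fingers and base below 0.05 N) or (linear speed of middle above 0.6 m/s and contact force between the fingers and middle below 0.05 N) or (linear speed of upper above 0.6 m/s and contact force between the fingers and upper below 0.05 N) or (linear speed of lid above 0.6 m/s and contact force between the fingers and lid below 0.05 N)).
It fails at once if a piece of the jar is tipped over (angle between any of base, middle, upper, lid's own z axis and vertical above 0.8 rad).
It also fails if it takes over 122 s, if anything falls off the work surface, if the arm or the gripper's body presses on something with over 40 N, if the wrist force passes 120 N, or if a joint passes its speed limit or range.

## Working session

There is one attempt and no reset: what is moved stays moved. The work goes in short steps, Python scripts to look and compute and a tool call to move; the robot and the scene stay as the last step left them, time stands still between calls to the robot, and variables do not carry over. Pictures are saved under pics/ and viewed, and the job is handed in when it is done.

Besides the shell and the picture viewer there is one more tool, called after "Call:" by a JSON object that holds its "fn" and its "kwargs", one argument or row to a line. carry_out: Moves the arm, as the interface text tells. Its arguments: {"type":"object","properties":{"targets":{"type":"array","items":{"type":"array"}}},"required":["targets"]}

```bash
mkdir -p pics
python3 - <<'E'
from workcell import monitor, vision
import cv2,numpy as np
print(monitor.get_obs())
for n in ("side","top"):
    im=vision.get_image(n); cv2.imwrite(f"pics/{n}0.png",im[:,:,::-1])
    m=vision.camera_model(n); R=cv2.Rodrigues(np.array(m["rvec"],float))[0]; print(n,m["K"],m["dist"],(-R.T@np.array(m["tvec"]).reshape(3)),R[2])
E
```

```text
{'t': 0.0, 'qpos': array([ 1.12500495e+00,  4.23796003e-01,  1.63068186e+00, -1.78200545e-05,
        1.08859685e+00, -1.90230749e-02]), 'qvel': array([-0.00110741,  0.00012491,  0.00130259, -0.00080832, -0.00090582,
        0.00089853]), 'joint_torque': array([-1.69558873e-03, -5.44622505e+01, -2.73667449e+01,  6.42376347e-02,
        2.27884634e-02, -1.01941773e-04]), 'ee_pos': array([258.46403882, 568.44916572, 221.93288832]), 'orientation': array([-6.65208458e-01, -3.07002423e+00,  2.27089491e-03]), 'ft_force': array([-0.49202488,  0.18268699,  0.57408514]), 'moment': array([-0.0033109 ,  0.02759054,  0.02207009]), 'width': 88.09996982347111}
side [[361.57952062   0.         322.84088947]
 [  0.         361.57952062 198.690934  ]
 [  0.           0.           1.        ]] [-0.08450443  0.          0.          0.          0.        ] [128.72683018 394.32911605 510.35629801] [ 0.51946609 -0.54553017 -0.65768672]
top [[480.72476775   0.         321.30784125]
 [  0.         480.72476775 202.82608939]
 [  0.           0.           1.        ]] [-0.00819254  0.          0.          0.          0.        ] [ 399.87863456    6.90173818 1085.82993216] [ 0.10801489 -0.02001885 -0.9939477 ]
```

View pics/side0.png

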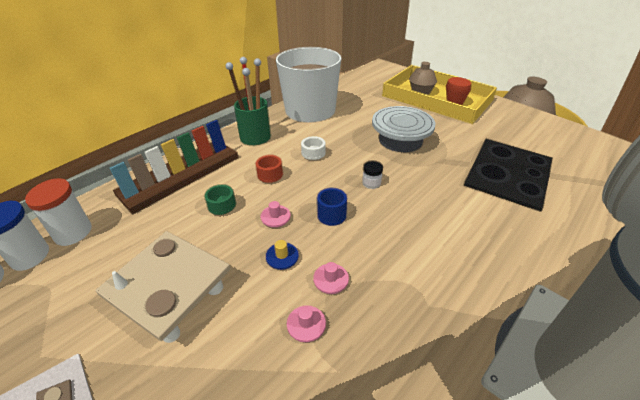

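View pics/top0.png

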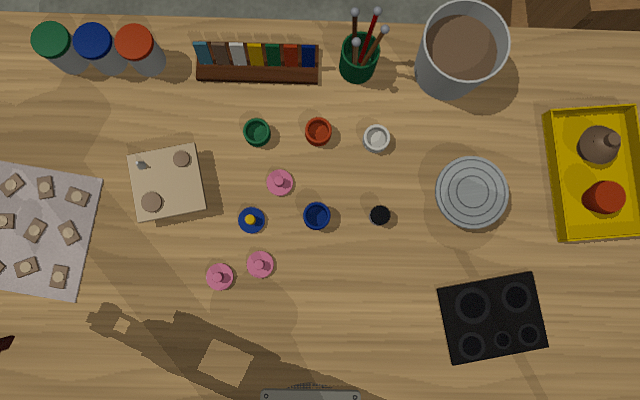

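```bash
cat > h.py <<'E'
from workcell import monitor, vision, order, find_in, regions_of, place_of
import cv2,numpy as np
def cam(n):
    m=vision.camera_model(n); R=cv2.Rodrigues(np.array(m["rvec"],float))[0]; return m,R,np.array(m["tvec"],float).reshape(3)
def toW(n,p):
    m,R,t=cam(n); return R.T@(np.array(p)-t)
def proj(n,P):
    m,R,t=cam(n); return cv2.projectPoints(np.array(P,float).reshape(-1,1,3),np.array(m["rvec"],float),t,m["K"],np.array(m["dist"],float))[0].reshape(-1,2)
def ray(n,uv,z):
    m,R,t=cam(n); q=cv2.undistortPoints(np.array(uv,float).reshape(-1,1,2),m["K"],np.array(m["dist"],float)).reshape(-1,2)
    d=np.c_[q,np.ones(len(q))]@R; c=-R.T@t
    s=(z-c[2])/d[:,2]; return c+d*s[:,None]
E
python3 - <<'E'
from h import *
np.set_printoptions(precision=1,suppress=True)
for n in ("top","side"):
  for q in ["base","middle","upper","lid","wheel","kiln_shelf","spare","pot"]:
    for r in place_of(q,n)[:3]: print(n,q,round(r["confidence"],2),toW(n,r["point"]))
E
```

```text
top base 0.7 [486.1  -6.6   1.9]
top base 0.42 [ 543.7 -343.5   -1.2]
top middle 0.76 [675.9  -3.   -0.1]
top lid 0.93 [562.2  81.3  -3.2]
top lid 0.79 [375.  121.7  -0.6]
top lid 0.76 [476.1 142.1   2.4]
top wheel 0.68 [ 543.3 -339.3   -3.8]
top kiln_shelf 0.63 [550.  323.9   0.2]
top spare 0.67 [670.1 135.4   3. ]
top pot 0.8 [ 488.2 -143.7   -1.3]
side base 0.86 [483.6  -3.5  -4.8]
side middle 0.74 [674.8  -3.9   1.2]
side upper 0.82 [ 664.2 -133.8   -2.6]
side lid 0.81 [560.3  84.1  -2.5]
side lid 0.8 [371.4 113.7  -3.3]
side lid 0.77 [470.3 141.8   0.4]
side wheel 0.66 [ 545.  -336.3   -1.3]
side wheel 0.35 [483.7  -4.4  -2.2]
side kiln_shelf 0.64 [549.3 327.9  -2. ]
side spare 0.88 [674.  135.5  -1.3]
side pot 0.95 [ 494.5 -141.2   -3.4]
```

```bash
cat >> h.py <<'E'
from scipy.optimize import minimize
# (z0,z1,r) stacks of discs
G={"base":[(0,30),(50,30)],"middle":[(0,16.5),(7,20),(7,30),(43,30)],"upper":[(0,16.5),(7,20),(7,30),(37,30)],
 "lid":[(0,16.5),(7,20),(7,30),(13,30)],"knob":[(13,11),(41,11)],"spare":[(0,16.5),(7,20),(7,30),(40,30)],"pot":[(0,22),(48,22)],"wheel":[(60,80)],
 "body_middle":[(7,30),(43,30)],"body_upper":[(7,30),(37,30)]}
G["body_lid"]=[(7,30),(13,30)]
A=np.linspace(0,2*np.pi,40,endpoint=False)
def sil(n,name,x,y,z=0,S=4):
    P=np.concatenate([np.c_[x+r*np.cos(A),y+r*np.sin(A),np.full(40,z+h)] for h,r in G[name]])
    uv=proj(n,P); h=cv2.convexHull(uv.astype(np.float32))
    im=np.zeros((400,640),np.uint8); cv2.fillConvexPoly(im,np.round(h*256).astype(np.int32),255,cv2.LINE_AA,8); return im>127,h
def silf(n,name,x,y,z=0):  # soft
    h=sil(n,name,x,y,z)[1]
    x0,y0=np.floor(h.min((0,1))).astype(int)-3; x1,y1=np.ceil(h.max((0,1))).astype(int)+3
    big=np.zeros(((y1-y0)*8,(x1-x0)*8),np.uint8)
    cv2.fillConvexPoly(big,np.round(((h-[x0,y0]+.5)*8-.5)*256).astype(np.int32),255,8,8)
    sm=cv2.resize(big,(x1-x0,y1-y0),interpolation=cv2.INTER_AREA)/255.
    out=np.zeros((400,640)); X0,Y0=max(x0,0),max(y0,0);X1,Y1=min(x1,640),min(y1,400)
    out[Y0:Y1,X0:X1]=sm[Y0-y0:Y1-y0,X0-x0:X1-x0]; return out
def fit(n,name,mask,x,y,z=0,ignore=None):
    w=np.ones((400,640)) if ignore is None else ~ignore
    f=lambda p:(np.abs(silf(n,name,p[0],p[1],z)-mask)*w).sum()
    r=minimize(f,[x,y],method="Nelder-Mead",options=dict(initial_simplex=[[x,y],[x+6,y],[x,y+6]],xatol=.1,fatol=.1))
    return r.x,r.fun/mask.sum()
E
python3 - <<'E'
from h import *
np.set_printoptions(precision=1,suppress=True)
g={"base":(486,-5),"middle":(675,-3),"upper":(664,-134),"lid":(476,142),"wheel":(544,-338),"spare":(671,135),"pot":(490,-142)}
for n in ("top","side"):
  im=vision.get_image(n)
  vis=im.copy()
  for q in g:
    for r in regions_of(q,n)[:5]:
      m=r["mask"]; c=np.argwhere(m).mean(0)[::-1]
      w=ray(n,c,25)[0][:2]
      x,e=fit(n,q,m.astype(float),*w)
      print(n,q,round(r["confidence"],2),c,m.sum(),"med",np.median(im[m],0),x,round(e,2))
E
```

```text
top base 0.7 [316.4 215.2] 618 med [16. 38. 86.] [486.6  -4.1] 0.04
top middle 0.75 [318.2 131.1] 634 med [123.  49.  20.] [677.1  -3.7] 0.05
top middle 0.5 [251.  219.5] 575 med [ 28.  54. 105.] [474.2 139.4] 0.13
top upper 0.79 [375.7 138.2] 669 med [157. 153. 144.] [ 665.3 -134.2] 0.05
top lid 0.97 [250.9 219.7] 562 med [ 28.  53. 106.] [475.2 141.8] 0.04
top lid 0.9 [259.7 263.8] 610 med [174. 104. 126.] [377.7 118.5] 0.05
top lid 0.79 [219.2 276. ] 583 med [174. 105. 126.] [349.  206.8] 0.05
top lid 0.76 [279.4 181.7] 535 med [173. 103. 125.] [562.8  80.9] 0.06
top wheel 0.88 [471.6 191.9] 4282 med [128. 130. 128.] [ 543.6 -339.8] 0.03
top spare 0.66 [256.8 131.5] 667 med [31. 80. 51.] [672.9 134.1] 0.04
top pot 0.76 [379.2 215.1] 360 med [23. 23. 24.] [ 490.3 -142.8] 0.07
side base 0.68 [331.2 206. ] 1025 med [21. 40. 88.] [484.6  -3.6] 0.04
side middle 0.67 [268.5 168.1] 603 med [128.  55.  36.] [675.5  -2.1] 0.11
side upper 0.78 [312.1 147. ] 471 med [176. 176. 164.] [ 666.4 -134.8] 0.09
side lid 0.75 [330.  278.5] 857 med [219. 130. 154.] [375.9 119.4] 0.05
side lid 0.74 [305.9 323.1] 1113 med [224. 134. 159.] [347.  205.8] 0.06
side lid 0.61 [274.7 214.7] 558 med [217. 130. 153.] [561.3  80.7] 0.11
side wheel 0.96 [402.6 127.9] 2268 med [163.  169.5 166. ] [ 535.3 -325.3] 0.31
side wheel 0.39 [281.2 255.4] 755 med [ 32.  56. 111.] [476.8 129. ] 5.59
side wheel 0.18 [371.9 173.8] 522 med [120.  112.5  89.5] [ 490.8 -127.5] 4.03
side spare 0.63 [281.6 255. ] 776 med [ 33.  56. 111.] [472.4 141.7] 0.45
side spare 0.55 [220.1 198.8] 779 med [37. 78. 52.] [670.2 134.3] 0.04
side pot 0.77 [371.8 173.9] 515 med [113. 108.  87.] [ 489.8 -143.4] 0.05
```

Call:
{"fn": "carry_out", "kwargs": {
  "targets": [
    [[0,0,0],[227,-573,-40],87.8],
    [[0,0,0],[227,-573,-40],87.8],
    [[0,0,0],[227,-573,-40],87.8],
    [[0,0,0],[227,-573,-40],87.8],
    [[0,0,0],[227,-573,-40],87.8],
    [[0,0,0],[227,-573,-40],87.8],
    [[0,0,0],[227,-573,-40],87.8],
    [[0,0,0],[227,-573,-40],87.8],
    [[0,0,0],[227,-573,-40],87.8],
    [[0,0,0],[227,-573,-40],87.8]
  ]
}}

```text
t: 2.53
ee_pos: [412.3, 180.6, 195.9]
orientation: [0.665, 3.07, 0.001]
ft_force: [1.0, 0.1, -0.3]
width: 88.0
```

Call:
{"fn": "carry_out", "kwargs": {
  "targets": [
    [[0,0,0],[73.6,-186,-13],87.8],
    [[0,0,0],[73.6,-186,-13],87.8],
    [[0,0,0],[73.6,-186,-13],87.8],
    [[0,0,0],[73.6,-186,-13],87.8],
    [[0,0,0],[73.6,-186,-13],87.8],
    [[0,0,0],[73.6,-186,-13],87.8],
    [[0,0,0],[73.6,-186,-13],87.8],
    [[0,0,0],[73.6,-186,-13],87.8]
  ]
}}

```text
t: 3.2
ee_pos: [485.1, -3.5, 182.6]
orientation: [-0.667, -3.069, -0.0]
ft_force: [-0.6, -0.4, -0.4]
width: 87.9
```

```bash
python3 -c "
from h import *
o=monitor.get_obs();print(o['ee_pos'],o['orientation'],o['qpos'],o['t'])"
```

```text
[485.07584898  -3.54357089 182.59335537] [-6.66661518e-01 -3.06944779e+00 -2.26195929e-04] [-3.19967849e-02  2.75729761e-01  1.96545922e+00  3.15002828e-04
  9.00950131e-01 -1.17524677e+00] 3.2
```

Call:
{"fn": "carry_out", "kwargs": {
  "targets": [
    [[0,0,0],[0.4,-0.4,-35],87.8],
    [[0,0,0],[0.4,-0.4,-70],87.8],
    [[0,0,0],[0.4,-0.4,-100],87.8],
    [[0,0,0],[0.4,-0.4,-125],87.8],
    [[0,0,0],[0.4,-0.4,-145],87.8],
    [[0,0,0],[0.4,-0.4,-160],87.8],
    [[0,0,0],[0.4,-0.4,-167],87.8],
    [[0,0,0],[0.4,-0.4,-167],80],
    [[0,0,0],[0.4,-0.4,-167],72],
    [[0,0,0],[0.4,-0.4,-167],66]
  ]
}}

```text
t: 4.03
ee_pos: [486.5, -3.5, 16.7]
orientation: [0.664, 3.069, 0.0]
ft_force: [-0.6, -0.7, 0.1]
width: 71.6
```

Call:
{"fn": "carry_out", "kwargs": {
  "targets": [
    [[0,0,0],[0,0,0],62],
    [[0,0,0],[0,0,0],59],
    [[0,0,0],[0,0,0],56],
    [[0,0,0],[0,0,0],50],
    [[0,0,0],[0,0,0],50],
    [[0,0,0],[0,0,0],50]
  ]
}}

```text
t: 4.53
ee_pos: [486.5, -4.0, 16.7]
orientation: [0.666, 3.069, 0.001]
ft_force: [-0.7, 1.8, 6.8]
width: 59.5
```

Call:
{"fn": "carry_out", "kwargs": {
  "targets": [
    [[0,0,0],[0,0,4],50],
    [[0,0,0],[0,0,12],50],
    [[0,0,0],[0,0,26],50],
    [[0,0,0],[0,0,46],50],
    [[0,0,0],[0,0,68],50],
    [[0,0,0],[0,0,90],50],
    [[0,0,0],[0,0,106],50],
    [[0,0,0],[0,0,115],50],
    [[0,0,0],[2,-10,115],50],
    [[0,0,0],[5,-28,115],50]
  ]
}}

```text
t: 5.37
ee_pos: [490.8, -31.8, 131.0]
orientation: [0.662, 3.07, 0.0]
ft_force: [-0.1, -0.4, -1.3]
width: 59.3
```

Call:
{"fn": "carry_out", "kwargs": {
  "targets": [
    [[0,0,0],[4,-25,0],50],
    [[0,0,0],[9,-55,0],50],
    [[0,0,0],[15,-85,0],50],
    [[0,0,0],[20,-115,0],50],
    [[0,0,0],[25,-145,0],50],
    [[0,0,0],[30,-175,0],50],
    [[0,0,0],[35,-205,0],50],
    [[0,0,0],[40,-235,0],50],
    [[0,0,0],[45,-260,0],50],
    [[0,0,0],[49,-280,0],50]
  ]
}}

```text
t: 6.2
ee_pos: [539.0, -314.7, 129.2]
orientation: [-0.667, -3.068, -0.0]
ft_force: [0.7, 1.2, -1.6]
width: 59.5
```

Call:
{"fn": "carry_out", "kwargs": {
  "targets": [
    [[0,0,0],[2,-14,0],50],
    [[0,0,0],[4,-23,0],50],
    [[0,0,0],[4,-28,0],50],
    [[0,0,0],[4,-28,-12],50],
    [[0,0,0],[4,-28,-26],50],
    [[0,0,0],[4,-28,-34],50],
    [[0,0,0],[4,-28,-40],50],
    [[0,0,0],[4,-28,-44],50],
    [[0,0,0],[4,-28,-44],50]
  ]
}}

```text
t: 6.95
ee_pos: [543.3, -339.1, 85.3]
orientation: [-0.664, -3.069, -0.001]
ft_force: [0.1, 0.2, -1.1]
width: 59.4
```

Run:
```python
from h import *
o=monitor.get_obs();print(o['ee_pos'],o['orientation'],o['ft_force'],o['t'])
for n in ("side","top"):
    im=vision.get_image(n); cv2.imwrite(f"pics/{n}1.png",im[:,:,::-1])
```

```text
[ 543.29450698 -339.05943666   85.32269224] [-6.63753985e-01 -3.06861344e+00 -1.21401304e-03] [ 0.05986052  0.17620142 -1.11455607] 6.95
```

View pics/side1.png

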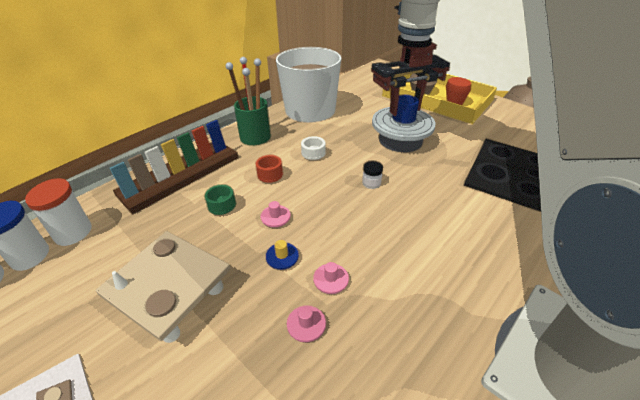

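View pics/top1.png

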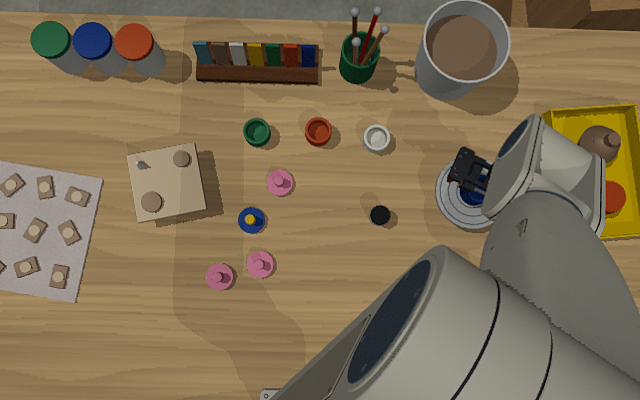

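Call:
{"fn": "carry_out", "kwargs": {
  "targets": [
    [[0,0,0],[0,-0.7,-2.5],50],
    [[0,0,0],[0,-0.7,-5],50],
    [[0,0,0],[0,-0.7,-6.5],50],
    [[0,0,0],[0,-0.7,-7.5],50],
    [[0,0,0],[0,-0.7,-8],50],
    [[0,0,0],[0,-0.7,-8],50]
  ]
}}

```text
t: 7.55
ee_pos: [543.8, -340.8, 78.6]
orientation: [-0.665, -3.07, 0.0]
ft_force: [0.6, -0.1, -1.5]
width: 59.4
```

Call:
{"fn": "carry_out", "kwargs": {
  "targets": [
    [[0,0,0],[0,0,-0.4],50],
    [[0,0,0],[0,0,-0.8],50],
    [[0,0,0],[0,0,-0.8],50]
  ]
}}

```text
t: 7.8
ee_pos: [543.8, -340.8, 77.9]
orientation: [0.665, 3.07, -0.0]
ft_force: [-0.2, -0.2, -1.5]
width: 59.7
```

Call:
{"fn": "carry_out", "kwargs": {
  "targets": [
    [[0,0,0],[0,0,-0.4],50],
    [[0,0,0],[0,0,-0.8],50],
    [[0,0,0],[0,0,-0.8],50]
  ]
}}

```text
t: 8.05
ee_pos: [543.8, -340.7, 77.0]
orientation: [-0.665, -3.07, -0.0]
ft_force: [-0.2, -0.1, -0.7]
width: 59.7
```

Call:
{"fn": "carry_out", "kwargs": {
  "targets": [
    [[0,0,0],[0,0,-0.4],50],
    [[0,0,0],[0,0,-0.8],50],
    [[0,0,0],[0,0,-0.8],50]
  ]
}}

```text
t: 8.3
ee_pos: [543.8, -340.7, 76.7]
orientation: [-0.665, -3.07, 0.0]
ft_force: [-1.1, 1.7, 4.6]
width: 59.5
```

Call:
{"fn": "carry_out", "kwargs": {
  "targets": [
    [[0,0,0],[0,0,0],60],
    [[0,0,0],[0,0,0],62],
    [[0,0,0],[0,0,0],66],
    [[0,0,0],[0,0,0],74],
    [[0,0,0],[0,0,0],84],
    [[0,0,0],[0,0,0],87.8],
    [[0,0,0],[0,0,0],87.8],
    [[0,0,0],[0,0,0],87.8]
  ]
}}

```text
t: 8.97
ee_pos: [543.8, -340.7, 76.2]
orientation: [-0.665, -3.07, -0.0]
ft_force: [0.3, -0.4, 1.1]
width: 87.6
```

Call:
{"fn": "carry_out", "kwargs": {
  "targets": [
    [[0,0,0],[0,0,5],87.8],
    [[0,0,0],[0,0,20],87.8],
    [[0,0,0],[0,0,45],87.8],
    [[0,0,0],[0,0,75],87.8],
    [[0,0,0],[0,0,105],87.8],
    [[0,0,0],[9,40,105],87.8],
    [[0,0,0],[18,80,105],87.8],
    [[0,0,0],[27,120,105],87.8],
    [[0,0,0],[36,160,105],87.8],
    [[0,0,0],[45,200,105],87.8]
  ]
}}

```text
t: 9.8
ee_pos: [589.0, -139.1, 182.0]
orientation: [0.666, 3.069, -0.0]
ft_force: [1.0, 0.1, 0.1]
width: 87.8
```

Run:
```python
from h import *
np.set_printoptions(precision=1,suppress=True)
for n in ("side","top"):
    im=vision.get_image(n); cv2.imwrite(f"pics/{n}2.png",im[:,:,::-1])
    m=(im[...,2].astype(int)-im[...,0]>35)&(im[...,2].astype(int)-im[...,1]>20)
    b=sil(n,"wheel",543.6,-339.8)[0]|sil(n,"base",543.6,-339.8,60)[0]
    m=cv2.morphologyEx((m&b).astype(np.uint8),cv2.MORPH_CLOSE,np.ones((7,7)))
    print(n,m.sum(),fit(n,"base",m.astype(float),543.6,-339.8,60))
o=monitor.get_obs();print(o['ee_pos'],o['t'])
```

```text
side 566 (array([ 542.6, -341.8]), np.float64(0.16136631330977616))
top 262 (array([ 542.8, -339.9]), np.float64(2.324158060170633))
[ 589.7 -135.7  181.8] 9.9
```

View pics/top2.png

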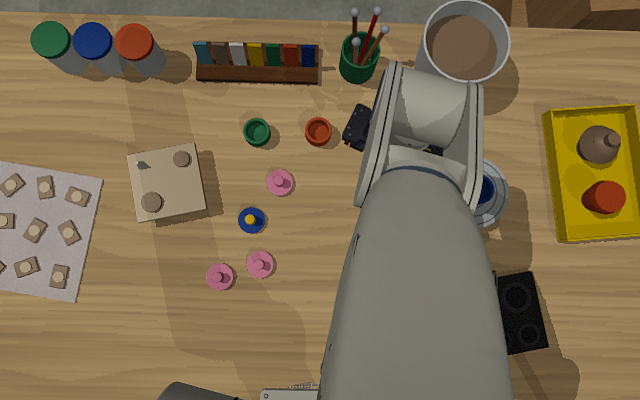

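Call:
{"fn": "carry_out", "kwargs": {
  "targets": [
    [[0,0,0],[22,34,0],87.8],
    [[0,0,0],[44,69,0],87.8],
    [[0,0,0],[62,100,0],87.8],
    [[0,0,0],[76,122,0],87.8],
    [[0,0,0],[84,134,0],87.8],
    [[0,0,0],[87,138,0],87.8],
    [[0,0,0],[87,138,0],87.8],
    [[0,0,0],[87,138,0],87.8]
  ]
}}

```text
t: 10.57
ee_pos: [675.2, -4.1, 181.1]
orientation: [-0.666, -3.069, 0.001]
ft_force: [-0.2, -0.3, 0.5]
width: 87.8
```

Run:
```python
from h import *
np.set_printoptions(precision=1,suppress=True)
for n in ("side","top"):
    im=vision.get_image(n); cv2.imwrite(f"pics/{n}3.png",im[:,:,::-1])
    m=(im[...,2].astype(int)-im[...,0]>25)
    b=sil(n,"wheel",543.6,-339.8)[0]|sil(n,"base",543.6,-339.8,60)[0]
    m=cv2.morphologyEx((m&b).astype(np.uint8),cv2.MORPH_CLOSE,np.ones((7,7)))
    print(n,m.sum(),fit(n,"base",m.astype(float),543.6,-339.8,60))
    for r in regions_of("base",n): 
        k=r["mask"]; c=np.argwhere(k).mean(0)[::-1]
        print(c,k.sum(),fit(n,"base",k.astype(float),*ray(n,c,85)[0][:2],60))
o=monitor.get_obs();print(o['ee_pos'],o['t'])
```

```text
side 596 (array([ 542.3, -340.1]), np.float64(0.10729701276483748))
[404.7 111.2] 618 (array([ 541.9, -340.1]), np.float64(0.07121644774414619))
top 816 (array([ 543.6, -340.2]), np.float64(0.06924259900038447))
[476.6 189.9] 863 (array([ 543.7, -340.4]), np.float64(0.03504873560084521))
[675.3  -4.1 181.4] 10.7667
```

View pics/top3.png

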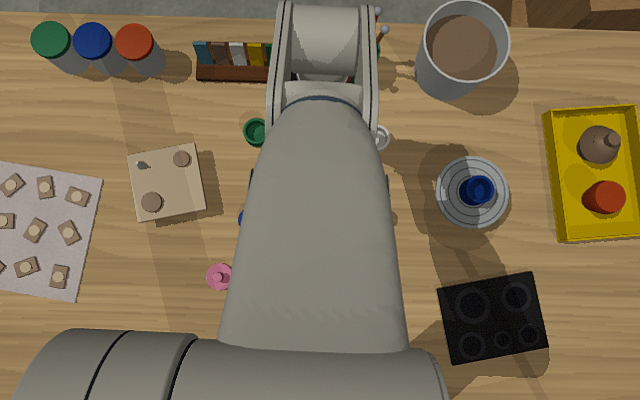

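View pics/side3.png

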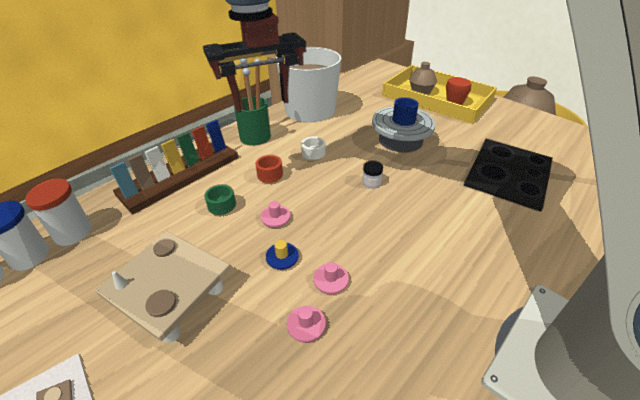

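Call:
{"fn": "carry_out", "kwargs": {
  "targets": [
    [[0,0,0],[0.5,0.5,-35],87.8],
    [[0,0,0],[0.5,0.5,-70],87.8],
    [[0,0,0],[0.5,0.5,-100],87.8],
    [[0,0,0],[0.5,0.5,-125],87.8],
    [[0,0,0],[0.5,0.5,-145],87.8],
    [[0,0,0],[0.5,0.5,-160],87.8],
    [[0,0,0],[0.5,0.5,-166],87.8],
    [[0,0,0],[0.5,0.5,-166],80],
    [[0,0,0],[0.5,0.5,-166],72],
    [[0,0,0],[0.5,0.5,-166],66]
  ]
}}

```text
t: 11.6
ee_pos: [677.5, -2.4, 16.9]
orientation: [0.665, 3.068, 0.001]
ft_force: [0.4, -1.0, 0.1]
width: 71.1
```

Call:
{"fn": "carry_out", "kwargs": {
  "targets": [
    [[0,0,0],[0,0,0],62],
    [[0,0,0],[0,0,0],59],
    [[0,0,0],[0,0,0],56],
    [[0,0,0],[0,0,0],50],
    [[0,0,0],[0,0,0],50],
    [[0,0,0],[0,0,0],50]
  ]
}}

```text
t: 12.1
ee_pos: [677.2, -2.4, 16.7]
orientation: [0.665, 3.068, 0.0]
ft_force: [-1.4, -0.7, 6.3]
width: 60.0
```

Call:
{"fn": "carry_out", "kwargs": {
  "targets": [
    [[0,0,0],[0,0,4],50],
    [[0,0,0],[0,0,12],50],
    [[0,0,0],[0,0,26],50],
    [[0,0,0],[0,0,46],50],
    [[0,0,0],[0,0,70],50],
    [[0,0,0],[0,0,95],50],
    [[0,0,0],[0,0,120],50],
    [[0,0,0],[0,0,138],50],
    [[0,0,0],[-3,-8,145],50],
    [[0,0,0],[-11,-28,145],50]
  ]
}}

```text
t: 12.93
ee_pos: [667.3, -29.0, 163.6]
orientation: [0.66, 3.066, 0.002]
ft_force: [0.0, 0.3, -2.0]
width: 60.2
```

Call:
{"fn": "carry_out", "kwargs": {
  "targets": [
    [[0,0,0],[-11,-28,0],50],
    [[0,0,0],[-22,-56,0],50],
    [[0,0,0],[-33,-84,0],50],
    [[0,0,0],[-44,-112,0],50],
    [[0,0,0],[-55,-140,0],50],
    [[0,0,0],[-66,-168,0],50],
    [[0,0,0],[-77,-196,0],50],
    [[0,0,0],[-88,-224,0],50],
    [[0,0,0],[-98,-250,0],50],
    [[0,0,0],[-106,-271,0],50]
  ]
}}

```text
t: 13.77
ee_pos: [557.5, -303.3, 160.2]
orientation: [-0.667, -3.069, 0.0]
ft_force: [-0.3, 0.7, -1.6]
width: 60.2
```

Call:
{"fn": "carry_out", "kwargs": {
  "targets": [
    [[0,0,0],[-7,-18,0],50],
    [[0,0,0],[-12,-30,0],50],
    [[0,0,0],[-15,-37,0],50],
    [[0,0,0],[-16,-39,0],50],
    [[0,0,0],[-16,-39,-8],50],
    [[0,0,0],[-16,-39,-16],50],
    [[0,0,0],[-16,-39,-22],50],
    [[0,0,0],[-16,-39,-25],50],
    [[0,0,0],[-16,-39,-25],50],
    [[0,0,0],[-16,-39,-25],50]
  ]
}}

```text
t: 14.6
ee_pos: [543.4, -339.7, 134.8]
orientation: [-0.664, -3.07, -0.001]
ft_force: [-1.4, 0.6, -1.7]
width: 60.1
```

Run:
```python
from h import *
np.set_printoptions(precision=1,suppress=True)
o=monitor.get_obs();print(o['ee_pos'],o['orientation'],o['ft_force'],o['t'])
im=vision.get_image("side"); cv2.imwrite("pics/side4.png",cv2.resize(im[40:180,320:500],None,fx=4,fy=4)[:,:,::-1])
z=o['ee_pos'][2]-16.7
i=im.astype(int)
def mk(m,b): return cv2.morphologyEx((m&b).astype(np.uint8),cv2.MORPH_CLOSE,np.ones((5,5))).astype(float)
b=sil("side","wheel",543.6,-339.8,0)[0]|sil("side","base",543.6,-339.8,60)[0]|sil("side","middle",543.6,-339.8,z)[0]
mb=mk(i[...,2]-i[...,0]>25,b); mr=mk((i[...,0]-i[...,2]>45)&(i[...,0]-i[...,1]>35),b)
print(mb.sum(),mr.sum(),fit("side","base",mb,543,-340,60),fit("side","body_middle",mr,543,-340,z))
```

```text
[ 543.4 -339.7  134.8] [-0.7 -3.1 -0. ] [-1.4  0.6 -1.7] 14.6
525.0 475.0 (array([ 542. , -339.2]), np.float64(0.2579271708683474)) (array([ 541.4, -339.7]), np.float64(0.20596078431372547))
```

View pics/side4.png

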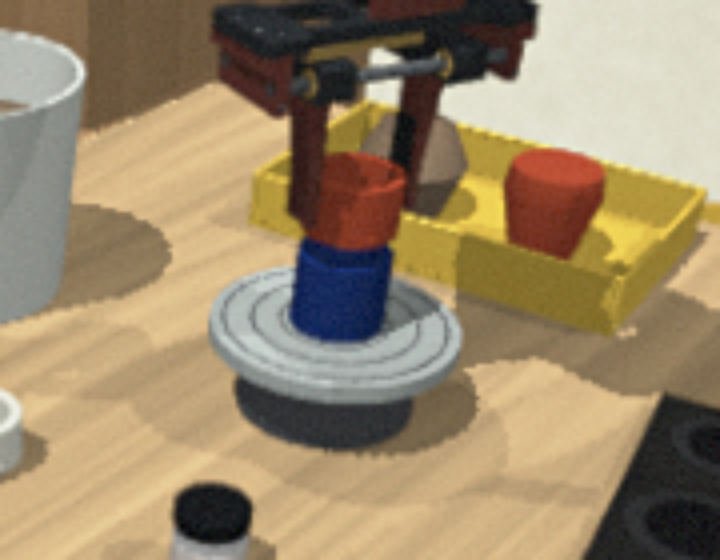

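Call:
{"fn": "carry_out", "kwargs": {
  "targets": [
    [[0,0,0],[0.3,-0.8,-2],50],
    [[0,0,0],[0.3,-0.8,-4],50],
    [[0,0,0],[0.3,-0.8,-6],50],
    [[0,0,0],[0.3,-0.8,-8],50],
    [[0,0,0],[0.3,-0.8,-9],50],
    [[0,0,0],[0.3,-0.8,-10],50],
    [[0,0,0],[0.3,-0.8,-11],50],
    [[0,0,0],[0.3,-0.8,-12],50],
    [[0,0,0],[0.3,-0.8,-13],50],
    [[0,0,0],[0.3,-0.8,-13],50]
  ]
}}

```text
t: 15.48
ee_pos: [543.5, -341.0, 122.1]
orientation: [-0.665, -3.07, -0.0]
ft_force: [0.4, -0.2, -1.7]
width: 60.2
```

Call:
{"fn": "carry_out", "kwargs": {
  "targets": [
    [[0,0,0],[0,0,-0.4],50],
    [[0,0,0],[0,0,-0.8],50],
    [[0,0,0],[0,0,-0.8],50]
  ]
}}

```text
t: 15.73
ee_pos: [543.6, -341.0, 121.5]
orientation: [0.665, 3.07, 0.0]
ft_force: [1.0, -0.5, -1.6]
width: 60.2
```

Call:
{"fn": "carry_out", "kwargs": {
  "targets": [
    [[0,0,0],[0,0,-0.4],50],
    [[0,0,0],[0,0,-0.8],50],
    [[0,0,0],[0,0,-0.8],50]
  ]
}}

```text
t: 15.98
ee_pos: [543.6, -341.0, 120.6]
orientation: [-0.665, -3.07, -0.0]
ft_force: [-0.9, -0.7, -2.4]
width: 60.0
```

Call:
{"fn": "carry_out", "kwargs": {
  "targets": [
    [[0,0,0],[0,0,-0.4],50],
    [[0,0,0],[0,0,-0.8],50],
    [[0,0,0],[0,0,-0.8],50]
  ]
}}

```text
t: 16.23
ee_pos: [543.6, -341.0, 119.8]
orientation: [-0.665, -3.07, 0.0]
ft_force: [-0.9, -0.1, -2.3]
width: 60.8
```

Call:
{"fn": "carry_out", "kwargs": {
  "targets": [
    [[0,0,0],[0,0,-0.3],50],
    [[0,0,0],[0,0,-0.6],50],
    [[0,0,0],[0,0,-0.6],50]
  ]
}}

```text
t: 16.48
ee_pos: [543.7, -341.1, 119.8]
orientation: [0.665, 3.07, -0.0]
ft_force: [-2.5, 2.1, 4.6]
width: 59.8
```

Call:
{"fn": "carry_out", "kwargs": {
  "targets": [
    [[0,0,0],[0,0,0],60],
    [[0,0,0],[0,0,0],62],
    [[0,0,0],[0,0,0],66],
    [[0,0,0],[0,0,0],74],
    [[0,0,0],[0,0,0],84],
    [[0,0,0],[0,0,0],87.8],
    [[0,0,0],[0,0,0],87.8],
    [[0,0,0],[0,0,0],87.8]
  ]
}}

```text
t: 17.15
ee_pos: [543.6, -341.0, 119.2]
orientation: [-0.665, -3.07, -0.0]
ft_force: [0.2, 0.5, 0.7]
width: 87.8
```

Call:
{"fn": "carry_out", "kwargs": {
  "targets": [
    [[0,0,0],[0,0,5],87.8],
    [[0,0,0],[0,0,20],87.8],
    [[0,0,0],[0,0,45],87.8],
    [[0,0,0],[0,0,72],87.8],
    [[0,0,0],[0,0,90],87.8],
    [[0,0,0],[14,24,90],87.8],
    [[0,0,0],[32,54,90],87.8],
    [[0,0,0],[52,88,90],87.8],
    [[0,0,0],[72,122,90],87.8],
    [[0,0,0],[90,152,90],87.8]
  ]
}}

```text
t: 17.98
ee_pos: [634.5, -187.2, 209.9]
orientation: [0.666, 3.07, 0.0]
ft_force: [-0.2, 0.1, -0.1]
width: 87.9
```

Call:
{"fn": "carry_out", "kwargs": {
  "targets": [
    [[0,0,0],[14,24,-4],87.8],
    [[0,0,0],[24,42,-8],87.8],
    [[0,0,0],[31,52,-12],87.8],
    [[0,0,0],[33,55,-14],87.8],
    [[0,0,0],[33,55,-14],87.8],
    [[0,0,0],[33,55,-14],87.8]
  ]
}}

```text
t: 18.48
ee_pos: [666.2, -134.9, 195.2]
orientation: [-0.666, -3.07, 0.001]
ft_force: [-0.4, -0.3, 0.1]
width: 87.9
```

```bash
cat >> h.py <<'E'
def look(tag,names,z):
    for n in ("side","top"):
        im=vision.get_image(n); cv2.imwrite(f"pics/{n}{tag}.png",cv2.resize(im[40:180,320:500] if n=="side" else im[130:260,400:540],None,fx=4,fy=4)[:,:,::-1])
        for q in names:
            for r in regions_of(q,n)[:3]:
                k=r["mask"]; c=np.argwhere(k).mean(0)[::-1]
                if np.hypot(*(ray(n,c,z[q]+25)[0][:2]-[543,-340]))<60:
                    x,e=fit(n,q,k.astype(float),543,-340,z[q]); print(n,q,round(r["confidence"],2),k.sum(),c,x,round(e,2),np.median(im[k],0))
    o=monitor.get_obs();print(o['ee_pos'],o['t'])
E
python3 - <<'E'
from h import *
np.set_printoptions(precision=1,suppress=True)
look(5,["base","middle"],dict(base=60,middle=103))
E
```

```text
side base 0.6 414 [404.4 115.9] [ 539.2 -337. ] 0.6 [17. 31. 69.]
side middle 0.71 523 [407.2  95.1] [ 541.5 -340.3] 0.07 [105.  45.  30.]
top middle 0.79 288 [493.  183.9] [ 544.7 -341.7] 2.06 [94. 32. 13.]
top middle 0.56 638 [497.1 183.8] [ 577.1 -358.5] 1.45 [90. 87. 84.]
[ 666.4 -134.9  195.6] 18.7833
```

View pics/side5.png

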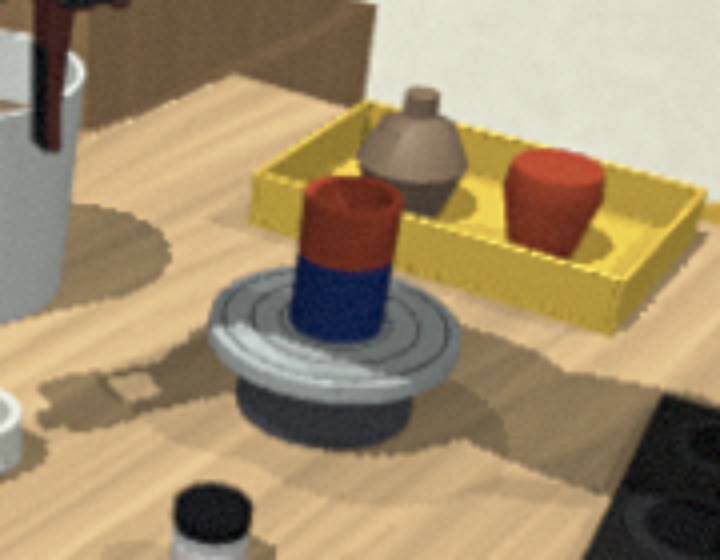

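View pics/top5.png

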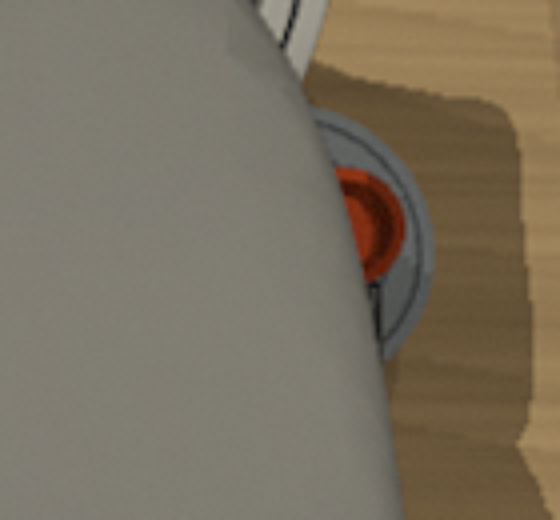

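Call:
{"fn": "carry_out", "kwargs": {
  "targets": [
    [[0,0,0],[-0.5,0,-40],87.8],
    [[0,0,0],[-0.5,0,-80],87.8],
    [[0,0,0],[-0.5,0,-112],87.8],
    [[0,0,0],[-0.5,0,-138],87.8],
    [[0,0,0],[-0.5,0,-158],87.8],
    [[0,0,0],[-0.5,0,-173],87.8],
    [[0,0,0],[-0.5,0,-181],87.8],
    [[0,0,0],[-0.5,0,-181],80],
    [[0,0,0],[-0.5,0,-181],72],
    [[0,0,0],[-0.5,0,-181],66]
  ]
}}

```text
t: 19.62
ee_pos: [667.2, -134.3, 15.8]
orientation: [0.665, 3.068, -0.0]
ft_force: [-0.2, 0.1, 0.2]
width: 71.1
```

Call:
{"fn": "carry_out", "kwargs": {
  "targets": [
    [[0,0,0],[0,0,0],62],
    [[0,0,0],[0,0,0],59],
    [[0,0,0],[0,0,0],56],
    [[0,0,0],[0,0,0],50],
    [[0,0,0],[0,0,0],50],
    [[0,0,0],[0,0,0],50]
  ]
}}

```text
t: 20.12
ee_pos: [667.1, -134.4, 15.8]
orientation: [0.665, 3.068, -0.0]
ft_force: [-1.4, 0.0, 6.0]
width: 60.3
```

Call:
{"fn": "carry_out", "kwargs": {
  "targets": [
    [[0,0,0],[0,0,4],50],
    [[0,0,0],[0,0,12],50],
    [[0,0,0],[0,0,26],50],
    [[0,0,0],[0,0,46],50],
    [[0,0,0],[0,0,70],50],
    [[0,0,0],[0,0,95],50],
    [[0,0,0],[0,0,120],50],
    [[0,0,0],[0,0,144],50],
    [[0,0,0],[0,0,162],50],
    [[0,0,0],[-4,-7,170],50]
  ]
}}

```text
t: 20.95
ee_pos: [664.1, -140.6, 188.8]
orientation: [0.662, 3.065, 0.001]
ft_force: [0.2, -0.7, -1.4]
width: 60.2
```

Call:
{"fn": "carry_out", "kwargs": {
  "targets": [
    [[0,0,0],[-10,-17,0],50],
    [[0,0,0],[-23,-39,0],50],
    [[0,0,0],[-37,-63,0],50],
    [[0,0,0],[-51,-87,0],50],
    [[0,0,0],[-65,-111,0],50],
    [[0,0,0],[-79,-134,0],50],
    [[0,0,0],[-92,-156,0],50],
    [[0,0,0],[-103,-174,0],50],
    [[0,0,0],[-111,-188,0],50],
    [[0,0,0],[-116,-196,0],50]
  ]
}}

```text
t: 21.78
ee_pos: [544.3, -338.8, 184.2]
orientation: [-0.668, -3.069, 0.0]
ft_force: [-0.2, -0.5, -1.4]
width: 60.0
```

Call:
{"fn": "carry_out", "kwargs": {
  "targets": [
    [[0,0,0],[-2,-3,0],50],
    [[0,0,0],[-2.7,-3.8,0],50],
    [[0,0,0],[-2.7,-3.8,-5],50],
    [[0,0,0],[-2.7,-3.8,-10],50],
    [[0,0,0],[-2.7,-3.8,-14],50],
    [[0,0,0],[-2.7,-3.8,-16],50],
    [[0,0,0],[-2.7,-3.8,-16],50],
    [[0,0,0],[-2.7,-3.8,-16],50]
  ]
}}

```text
t: 22.45
ee_pos: [543.5, -340.4, 168.0]
orientation: [-0.664, -3.07, -0.0]
ft_force: [0.3, 0.4, -1.3]
width: 59.9
```

Run:
```python
from h import *
np.set_printoptions(precision=1,suppress=True)
o=monitor.get_obs();print(o['ee_pos'],o['orientation'],o['ft_force'],o['t'])
im=vision.get_image("side"); cv2.imwrite("pics/side6.png",cv2.resize(im[40:180,320:500],None,fx=4,fy=4)[:,:,::-1])
```

```text
[ 543.5 -340.4  168. ] [-0.7 -3.1 -0. ] [ 0.3  0.4 -1.3] 22.45
```

View pics/side6.png

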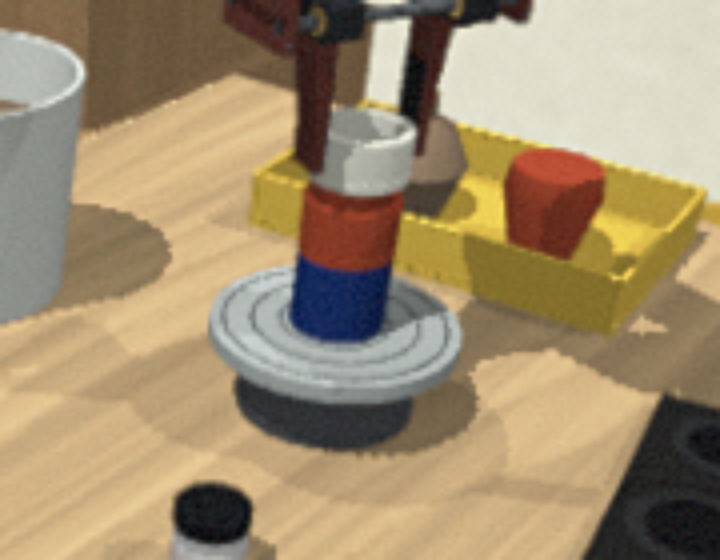

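Call:
{"fn": "carry_out", "kwargs": {
  "targets": [
    [[0,0,0],[0.2,-0.4,-2],50],
    [[0,0,0],[0.2,-0.4,-4],50],
    [[0,0,0],[0.2,-0.4,-6],50],
    [[0,0,0],[0.2,-0.4,-7],50],
    [[0,0,0],[0.2,-0.4,-8],50],
    [[0,0,0],[0.2,-0.4,-9],50],
    [[0,0,0],[0.2,-0.4,-10],50],
    [[0,0,0],[0.2,-0.4,-11],50],
    [[0,0,0],[0.2,-0.4,-11.7],50],
    [[0,0,0],[0.2,-0.4,-11.7],50]
  ]
}}

```text
t: 23.33
ee_pos: [543.5, -341.1, 156.4]
orientation: [-0.665, -3.07, -0.0]
ft_force: [-0.8, -0.2, -2.2]
width: 60.3
```

Call:
{"fn": "carry_out", "kwargs": {
  "targets": [
    [[0,0,0],[0,0,-0.4],50],
    [[0,0,0],[0,0,-0.7],50],
    [[0,0,0],[0,0,-0.7],50]
  ]
}}

```text
t: 23.58
ee_pos: [543.6, -341.2, 155.9]
orientation: [-0.665, -3.07, 0.0]
ft_force: [0.5, -0.1, -1.4]
width: 60.0
```

Call:
{"fn": "carry_out", "kwargs": {
  "targets": [
    [[0,0,0],[0,0,-0.4],50],
    [[0,0,0],[0,0,-0.7],50],
    [[0,0,0],[0,0,-0.7],50]
  ]
}}

```text
t: 23.83
ee_pos: [543.6, -341.2, 155.2]
orientation: [0.665, 3.07, 0.0]
ft_force: [-0.7, 0.1, -1.2]
width: 60.2
```

Call:
{"fn": "carry_out", "kwargs": {
  "targets": [
    [[0,0,0],[0,0,-0.3],50],
    [[0,0,0],[0,0,-0.5],50],
    [[0,0,0],[0,0,-0.5],50]
  ]
}}

```text
t: 24.08
ee_pos: [543.6, -341.2, 154.8]
orientation: [0.665, 3.07, -0.0]
ft_force: [-0.9, 0.4, 0.2]
width: 60.2
```

Call:
{"fn": "carry_out", "kwargs": {
  "targets": [
    [[0,0,0],[0,0,-0.3],50],
    [[0,0,0],[0,0,-0.5],50],
    [[0,0,0],[0,0,-0.5],50]
  ]
}}

```text
t: 24.33
ee_pos: [543.8, -341.3, 154.8]
orientation: [0.665, 3.07, -0.0]
ft_force: [-0.9, 1.1, 5.4]
width: 60.4
```

Call:
{"fn": "carry_out", "kwargs": {
  "targets": [
    [[0,0,0],[0,0,0],60],
    [[0,0,0],[0,0,0],62],
    [[0,0,0],[0,0,0],66],
    [[0,0,0],[0,0,0],74],
    [[0,0,0],[0,0,0],84],
    [[0,0,0],[0,0,0],87.8],
    [[0,0,0],[0,0,0],87.8],
    [[0,0,0],[0,0,0],87.8]
  ]
}}

```text
t: 25.0
ee_pos: [543.6, -341.2, 154.1]
orientation: [-0.665, -3.07, -0.0]
ft_force: [0.6, -0.3, -0.2]
width: 87.4
```

Call:
{"fn": "carry_out", "kwargs": {
  "targets": [
    [[0,0,0],[0,0,5],87.8],
    [[0,0,0],[0,0,20],87.8],
    [[0,0,0],[0,0,45],87.8],
    [[0,0,0],[0,0,65],87.8],
    [[0,0,0],[-3,20,65],87.8],
    [[0,0,0],[-8,55,65],87.8],
    [[0,0,0],[-13,93,65],87.8],
    [[0,0,0],[-18,131,65],87.8],
    [[0,0,0],[-24,169,65],87.8],
    [[0,0,0],[-30,207,65],87.8]
  ]
}}

```text
t: 25.83
ee_pos: [513.2, -132.7, 219.7]
orientation: [0.666, 3.069, 0.0]
ft_force: [0.4, -0.1, -0.1]
width: 87.9
```

Call:
{"fn": "carry_out", "kwargs": {
  "targets": [
    [[0,0,0],[-5,38,0],80],
    [[0,0,0],[-10,76,-5],75],
    [[0,0,0],[-16,114,-10],70],
    [[0,0,0],[-22,152,-20],65],
    [[0,0,0],[-28,190,-30],60],
    [[0,0,0],[-33,225,-40],56],
    [[0,0,0],[-37,253,-50],52],
    [[0,0,0],[-39,271,-60],50],
    [[0,0,0],[-39.4,276.4,-60],50],
    [[0,0,0],[-39.4,276.4,-60],50]
  ]
}}

```text
t: 26.67
ee_pos: [474.0, 143.2, 159.3]
orientation: [-0.662, -3.071, 0.0]
ft_force: [0.3, 0.2, 0.3]
width: 50.0
```

Run:
```python
from h import *
np.set_printoptions(precision=1,suppress=True)
look(7,["upper"],dict(upper=139))
im=vision.get_image("side")
i=im.astype(int)
# knob yellow & disc
for nm,m,box in (("knob",(i[...,0]-i[...,2]>80),(260,235,300,260)),):
    pass
b=sil("side","lid",474.5,141.8)[0]; b=cv2.dilate(b.astype(np.uint8),np.ones((15,15)))>0
mb=(i[...,2]-i[...,0]>25)&b
print(mb.sum())
cv2.imwrite("pics/side7lid.png",cv2.resize(im[180:310,190:350],None,fx=4,fy=4)[:,:,::-1])
for r in regions_of("lid","side")+regions_of("lid","top"): print(round(r["confidence"],2),np.argwhere(r["mask"]).mean(0)[::-1])
kn=(i[...,0]-i[...,2]>70)&(i[...,1]-i[...,2]>50)&sil("side","knob",474.5,141.8)[0]
print(kn.sum(),fit("side","knob",kn.astype(float),474.5,141.8))
mm=(mb|kn).astype(float)
yl=mm*0
def f(p): return np.abs(np.maximum(silf("side","body_lid",*p),silf("side","knob",*p))-mm).sum()
r=minimize(f,[474.5,141.8],method="Nelder-Mead",options=dict(initial_simplex=[[474,142],[480,142],[474,148]])); print(r.x,r.fun/mm.sum())
```

```text
side upper 0.69 523 [409.4  82.4] [ 540.4 -339.6] 0.05 [188. 188. 176.]
top upper 0.7 914 [489.6 185. ] [ 543.5 -340.3] 0.03 [162. 159. 150.]
[474.9 141.2 159.9] 26.8667
499
0.92 [281.  254.9]
0.64 [330.1 277.9]
0.63 [275.  214.7]
0.59 [305.7 323.5]
0.88 [279.3 181.7]
205 (array([474.4, 140.6]), np.float64(0.12663797226207557))
[473.9 140.7] 0.1154244652406417
```

View pics/side7.png

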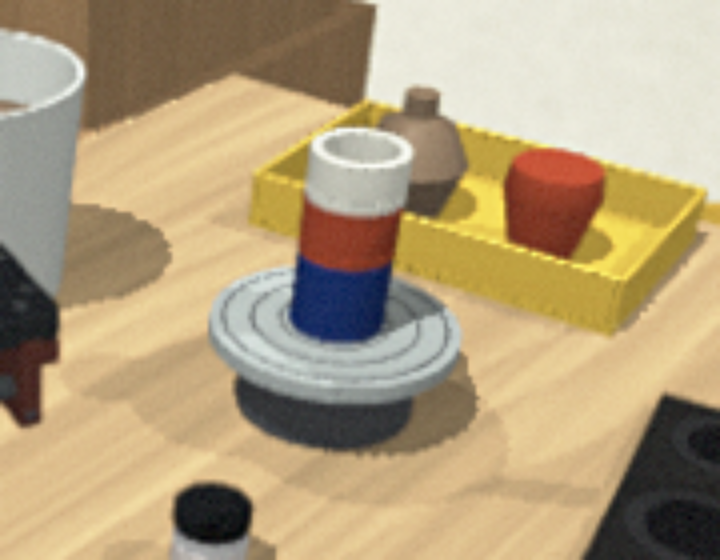

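View pics/side7lid.png

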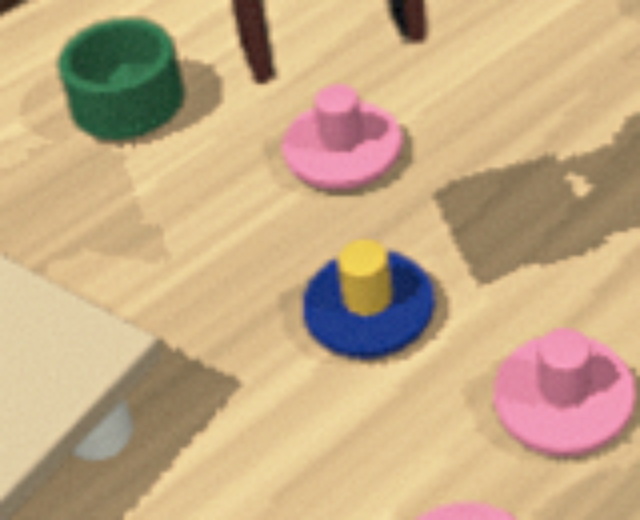

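View pics/top7.png

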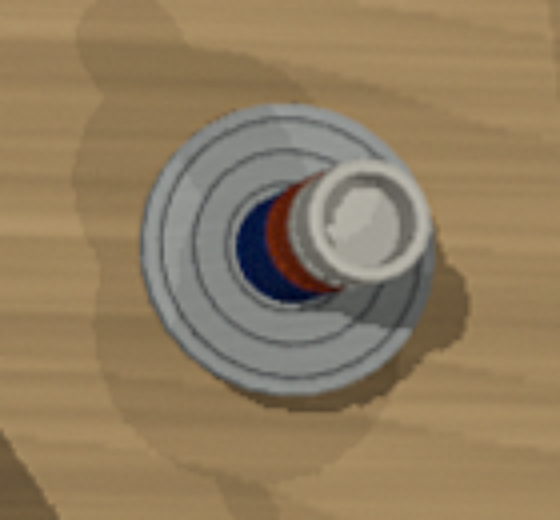

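Call:
{"fn": "carry_out", "kwargs": {
  "targets": [
    [[0,0,0],[0,0,-30],50],
    [[0,0,0],[0,0,-60],50],
    [[0,0,0],[0,0,-85],50],
    [[0,0,0],[0,0,-106],50],
    [[0,0,0],[0,0,-122],50],
    [[0,0,0],[0,0,-134],50],
    [[0,0,0],[0,0,-140],50],
    [[0,0,0],[0,0,-142],50],
    [[0,0,0],[0,0,-142],44],
    [[0,0,0],[0,0,-142],38]
  ]
}}

```text
t: 27.85
ee_pos: [474.8, 142.1, 17.8]
orientation: [0.666, 3.069, 0.001]
ft_force: [0.4, -0.6, 0.2]
width: 40.6
```

Call:
{"fn": "carry_out", "kwargs": {
  "targets": [
    [[0,0,0],[0,0,0],32],
    [[0,0,0],[0,0,0],27],
    [[0,0,0],[0,0,0],23],
    [[0,0,0],[0,0,0],20],
    [[0,0,0],[0,0,0],15],
    [[0,0,0],[0,0,0],12],
    [[0,0,0],[0,0,0],12]
  ]
}}

```text
t: 28.43
ee_pos: [474.5, 142.2, 17.7]
orientation: [0.665, 3.07, 0.0]
ft_force: [-0.8, -0.8, 5.9]
width: 21.3
```

Call:
{"fn": "carry_out", "kwargs": {
  "targets": [
    [[0,0,0],[0,0,4],12],
    [[0,0,0],[0,0,12],12],
    [[0,0,0],[0,0,26],12],
    [[0,0,0],[0,0,48],12],
    [[0,0,0],[0,0,74],12],
    [[0,0,0],[0,0,102],12],
    [[0,0,0],[0,0,130],12],
    [[0,0,0],[0,0,158],12],
    [[0,0,0],[0,0,182],12],
    [[0,0,0],[0,0,196],12]
  ]
}}

```text
t: 29.27
ee_pos: [475.0, 142.5, 216.6]
orientation: [0.665, 3.067, 0.003]
ft_force: [0.7, 0.0, -1.6]
width: 21.4
```

Call:
{"fn": "carry_out", "kwargs": {
  "targets": [
    [[0,0,0],[1,-8,4],12],
    [[0,0,0],[3,-24,4],12],
    [[0,0,0],[7,-48,4],12],
    [[0,0,0],[11,-76,4],12],
    [[0,0,0],[15,-104,4],12],
    [[0,0,0],[19,-132,4],12],
    [[0,0,0],[23,-160,4],12],
    [[0,0,0],[27,-188,4],12],
    [[0,0,0],[31,-216,4],12],
    [[0,0,0],[34,-242,4],12]
  ]
}}

```text
t: 30.1
ee_pos: [507.4, -101.8, 216.4]
orientation: [-0.665, -3.069, 0.0]
ft_force: [0.7, 0.3, -1.3]
width: 21.3
```

Call:
{"fn": "carry_out", "kwargs": {
  "targets": [
    [[0,0,0],[4,-28,0],12],
    [[0,0,0],[8,-56,0],12],
    [[0,0,0],[12,-84,0],12],
    [[0,0,0],[16,-112,0],12],
    [[0,0,0],[20,-140,0],12],
    [[0,0,0],[24,-168,0],12],
    [[0,0,0],[28,-194,0],12],
    [[0,0,0],[31,-214,0],12],
    [[0,0,0],[33,-229,0],12],
    [[0,0,0],[34,-237,0],12]
  ]
}}

```text
t: 30.93
ee_pos: [541.5, -338.6, 216.3]
orientation: [-0.667, -3.069, -0.0]
ft_force: [-0.4, 0.3, -1.0]
width: 21.3
```

Call:
{"fn": "carry_out", "kwargs": {
  "targets": [
    [[0,0,0],[0,-3,0],12],
    [[0,0,0],[0,-3.8,0],12],
    [[0,0,0],[0,-3.8,-6],12],
    [[0,0,0],[0,-3.8,-12],12],
    [[0,0,0],[0,-3.8,-16],12],
    [[0,0,0],[0,-3.8,-17],12],
    [[0,0,0],[0,-3.8,-17],12]
  ]
}}

```text
t: 31.52
ee_pos: [542.0, -339.9, 199.5]
orientation: [-0.664, -3.069, -0.001]
ft_force: [0.5, 0.6, -0.7]
width: 21.2
```

Run:
```python
from h import *
np.set_printoptions(precision=1,suppress=True)
o=monitor.get_obs();print(o['ee_pos'],o['orientation'],o['ft_force'],o['t'])
im=vision.get_image("side"); cv2.imwrite("pics/side8.png",cv2.resize(im[20:160,320:500],None,fx=4,fy=4)[:,:,::-1])
i=im.astype(int); z=o['ee_pos'][2]-17.7
b=cv2.dilate(sil("side","lid",543,-340,z)[0].astype(np.uint8),np.ones((9,9)))>0
mb=((i[...,2]-i[...,0]>25)&b).astype(float)
print(z,mb.sum(),fit("side","body_lid",mb,543,-340,z,ignore=sil("side","knob",543,-340,z)[0]))
# white tier visible outer, whole sil
b=cv2.dilate(sil("side","body_upper",543,-340,139)[0].astype(np.uint8),np.ones((5,5)))>0
sat=i.max(2)-i.min(2); mw=((sat<40)&(i.min(2)>90)&b&~sil("side","wheel",543.6,-339.8)[0]).astype(float)
print(mw.sum(),fit("side","body_upper",mw,543,-340,139,ignore=sil("side","lid",543,-340,z)[0]))
```

```text
[ 542.  -339.9  199.5] [-0.7 -3.1 -0. ] [ 0.5  0.6 -0.7] 31.5167
181.80198165696007 150.0 (array([ 541.5, -342. ]), np.float64(0.31134640522875817))
449.0 (array([ 540.1, -340. ]), np.float64(0.03647320843704966))
```

View pics/side8.png

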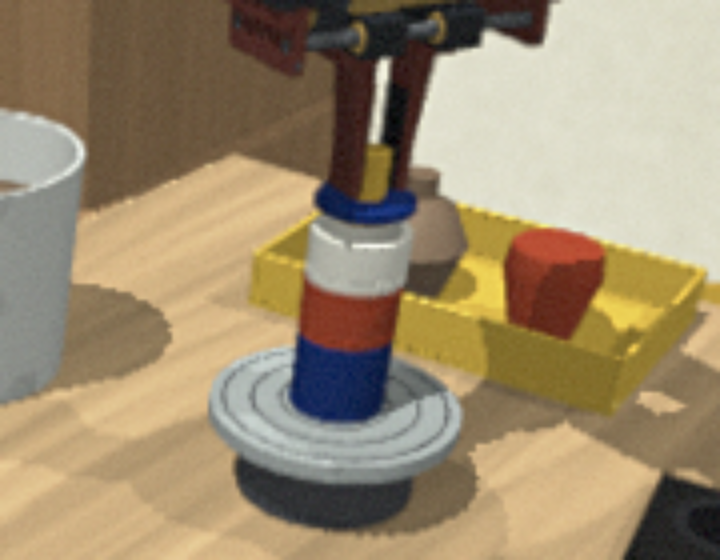

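Call:
{"fn": "carry_out", "kwargs": {
  "targets": [
    [[0,0,0],[0,-0.2,-2],12],
    [[0,0,0],[0,-0.2,-4],12],
    [[0,0,0],[0,-0.2,-6],12],
    [[0,0,0],[0,-0.2,-7],12],
    [[0,0,0],[0,-0.2,-8],12],
    [[0,0,0],[0,-0.2,-9],12],
    [[0,0,0],[0,-0.2,-10],12],
    [[0,0,0],[0,-0.2,-11],12],
    [[0,0,0],[0,-0.2,-11.3],12],
    [[0,0,0],[0,-0.2,-11.3],12]
  ]
}}

```text
t: 32.4
ee_pos: [542.2, -340.8, 188.8]
orientation: [-0.665, -3.07, -0.0]
ft_force: [0.0, 0.0, -0.9]
width: 21.2
```

Call:
{"fn": "carry_out", "kwargs": {
  "targets": [
    [[0,0,0],[0,0,-0.4],12],
    [[0,0,0],[0,0,-0.7],12],
    [[0,0,0],[0,0,-0.7],12]
  ]
}}

```text
t: 32.65
ee_pos: [542.2, -340.8, 188.2]
orientation: [0.665, 3.07, -0.0]
ft_force: [0.4, -0.5, -1.2]
width: 20.9
```

Call:
{"fn": "carry_out", "kwargs": {
  "targets": [
    [[0,0,0],[0,0,-0.3],12],
    [[0,0,0],[0,0,-0.6],12],
    [[0,0,0],[0,0,-0.6],12]
  ]
}}

```text
t: 32.9
ee_pos: [542.2, -340.8, 187.5]
orientation: [-0.665, -3.07, -0.0]
ft_force: [-0.2, 0.1, -1.4]
width: 21.7
```

Call:
{"fn": "carry_out", "kwargs": {
  "targets": [
    [[0,0,0],[0,0,-0.3],12],
    [[0,0,0],[0,0,-0.5],12],
    [[0,0,0],[0,0,-0.5],12]
  ]
}}

```text
t: 33.15
ee_pos: [542.2, -340.8, 187.0]
orientation: [-0.665, -3.07, -0.0]
ft_force: [0.1, 0.8, -1.4]
width: 21.3
```

Call:
{"fn": "carry_out", "kwargs": {
  "targets": [
    [[0,0,0],[0,0,-0.3],12],
    [[0,0,0],[0,0,-0.5],12],
    [[0,0,0],[0,0,-0.5],12]
  ]
}}

```text
t: 33.4
ee_pos: [542.3, -340.9, 186.8]
orientation: [0.665, 3.07, -0.0]
ft_force: [-0.5, 0.4, 0.5]
width: 21.2
```

Call:
{"fn": "carry_out", "kwargs": {
  "targets": [
    [[0,0,0],[0,0,-0.2],12],
    [[0,0,0],[0,0,-0.3],12],
    [[0,0,0],[0,0,-0.3],12]
  ]
}}

```text
t: 33.65
ee_pos: [542.4, -340.9, 186.7]
orientation: [0.665, 3.07, -0.0]
ft_force: [-1.0, 0.7, 3.8]
width: 21.6
```

Seated at the expected height. Now I release it and retreat.

Call:
{"fn": "carry_out", "kwargs": {
  "targets": [
    [[0,0,0],[0,0,0],22],
    [[0,0,0],[0,0,0],24],
    [[0,0,0],[0,0,0],28],
    [[0,0,0],[0,0,0],36],
    [[0,0,0],[0,0,0],44],
    [[0,0,0],[0,0,0],50],
    [[0,0,0],[0,0,0],50],
    [[0,0,0],[0,0,0],50]
  ]
}}

```text
t: 34.32
ee_pos: [542.2, -340.8, 186.2]
orientation: [-0.665, -3.07, -0.0]
ft_force: [-0.3, 0.1, -0.6]
width: 49.7
```

Call:
{"fn": "carry_out", "kwargs": {
  "targets": [
    [[0,0,0],[0,0,4],50],
    [[0,0,0],[0,0,14],50],
    [[0,0,0],[0,0,30],50],
    [[0,0,0],[0,0,50],50],
    [[0,0,0],[0,0,62],50],
    [[0,0,0],[-3,15,62],50],
    [[0,0,0],[-9,45,62],50],
    [[0,0,0],[-15,80,62],50],
    [[0,0,0],[-22,115,62],50],
    [[0,0,0],[-30,150,62],50]
  ]
}}

```text
t: 35.15
ee_pos: [510.9, -188.5, 247.6]
orientation: [-0.666, -3.069, -0.001]
ft_force: [0.3, -0.4, -0.1]
width: 50.1
```

Call:
{"fn": "carry_out", "kwargs": {
  "targets": [
    [[0,0,0],[-5,35,0],50],
    [[0,0,0],[-10,70,0],50],
    [[0,0,0],[-15,105,0],50],
    [[0,0,0],[-20,140,0],50],
    [[0,0,0],[-25,175,0],50],
    [[0,0,0],[-28,205,0],50],
    [[0,0,0],[-30,225,0],50],
    [[0,0,0],[-30,230,0],50],
    [[0,0,0],[-30,230,0],50]
  ]
}}

```text
t: 35.9
ee_pos: [481.2, 40.7, 247.9]
orientation: [-0.661, -3.071, 0.0]
ft_force: [0.6, -0.3, 0.4]
width: 49.7
```

Run:
```python
from h import *
np.set_printoptions(precision=1,suppress=True)
look(9,["upper","lid"],dict(upper=139,lid=169))
for n in ("side","top"):
    i=vision.get_image(n).astype(int)
    b=cv2.dilate(sil(n,"lid",543,-340,169)[0].astype(np.uint8),np.ones((9,9)))>0
    mb=((i[...,2]-i[...,0]>25)&b)
    print(n,fit(n,"body_lid",mb.astype(float),543,-340,169,ignore=sil(n,"knob",543,-340,169)[0]))
    for q,g in (("spare",(671,134)),("pot",(490,-143))):
        for r in place_of(q,n)[:1]: print(q,toW(n,r["point"]))
```

```text
side upper 0.63 313 [409.3  86.4] [ 537.4 -335.1] 0.69 [173. 173. 162.]
side lid 0.6 291 [410.4  72.7] [ 545.1 -345.9] 0.3 [49. 61. 91.]
top upper 0.6 180 [478.7 190.4] [ 531.5 -316.3] 4.02 [110.  107.5  99. ]
top lid 0.81 799 [492.9 183.6] [ 543.6 -340.5] 0.04 [17. 43. 97.]
[482.3  38.2 248.2] 36.2
side (array([ 543., -343.]), np.float64(0.2084067159798051))
spare [670.9 136.3   2.4]
pot [ 492.2 -141.    -3.4]
top (array([ 542.6, -340.8]), np.float64(0.09356834932554582))
spare [670.5 137.2   4.4]
pot [ 487.  -144.8    0.8]
```

View pics/side9.png

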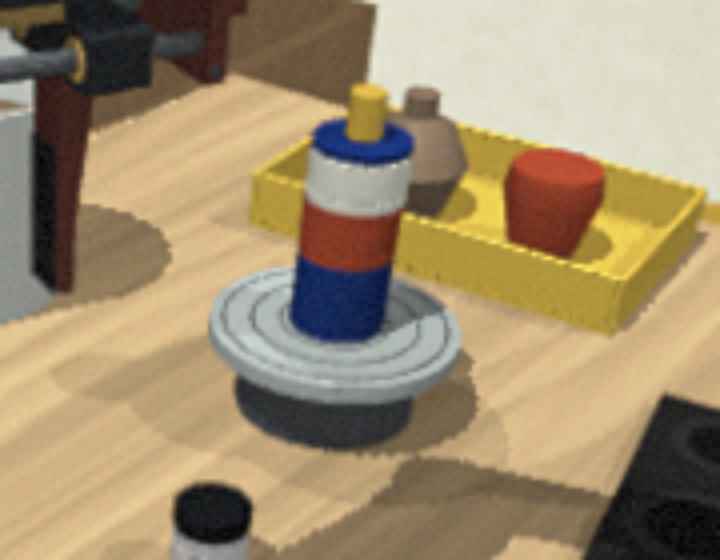

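View pics/top9.png

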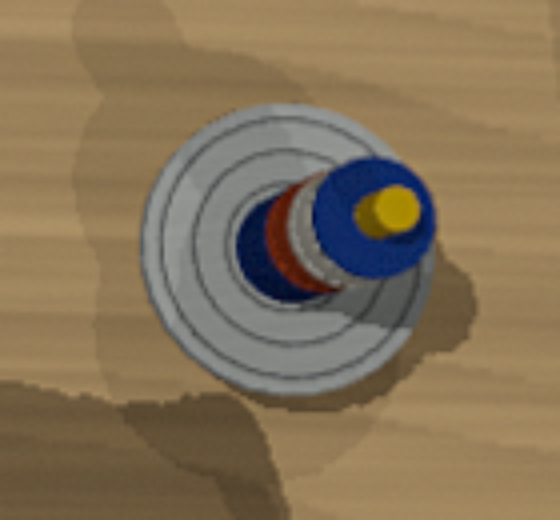

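The pictures show the whole jar seated and straight on the wheel: lid at about (363,140) in the side crop and (375,215) in the top crop. The arm is clear, so I'm handing in.

```bash
python3 -c "
from workcell import order
print(order.close_job())"
```

```text
the job is handed in; nothing more can be done
None
```

I stacked the jar on the banding wheel in the required order: dark blue base, rust-red tier, white tier, then the yellow-knobbed lid. Each piece was lowered until the force sensor showed contact, released, and the gripper backed off. I handed the job in at about 36 s of the 122 s allowed, and the hand-in reported no verdict.

**Seating:** each tier and the lid made contact within about 0.1 mm of its calculated seated height. The final pictures show the stack upright with no gaps.

**Position:** the top camera puts the wheel at (543.6, -339.8), the base at (543.6, -340.4), the white tier at (543.5, -340.3) and the lid at (543.6, -340.5) mm. I could not get a usable top-camera fit of the seated rust-red tier. The side camera put it within about 1 mm of the base.

**Left alone:** the green tier and glaze pot read within about 4 mm of their starting positions, which is the detector's own error. The arm ended clear of everything.

**Checks that disagreed:**
- Clean side-camera fits read up to about 3 mm lower in x than the top camera, and the gap grew with height.
- The side-camera fits of the seated lid were 2 to 6 mm off the top-camera position.
- The last fits of the white tier were unusable because the lid partly covered it.
- I relied on the clean top-camera fits and on viewing the pictures.

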